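# Float check on the brass dead-weight tester

## Task

Check that the dead-weight tester with the brass plate floats freely: with closed fingertips press gently down on its hub so that the plate dips about a centimetre without being driven onto its stop, then take the fingers off and let it float up again. After that, log the check by pressing the green key on the grey readout until it is down, and withdraw. Grasp and lift nothing, do not touch the steel and black testers or press the other keys, and leave the loose things where they are.

Things in the scene. Friction and masses are not known exactly. Their poses are not given: they have to be found in the camera images.
- tester_brass: fixed dead-weight tester with the brass (gold-coloured) floating plate: the one to check. Round teal foot 110 mm across; origin at the centre of its underside, z up. Column up to 50 mm thick and 110 mm high; above it on a rod floats a brass plate, 90 mm across, 12 mm thick, underside at 140 mm, with a flat brass hub in its middle, 36 mm across, 12 mm high, top at 164 mm.
- brass_hub (a point): centre of the top face of the brass plate's hub, 164 mm above the table while it floats freely; it moves with the plate. Its z axis points up.
- float_brass (a joint): how far the brass plate is pushed down, m: 0 floating freely, positive down; bottom stop at 0.020, and it can be pulled up to -0.020. Acts like a damped spring: pushing down takes about 0.5 N per mm (10 mm takes 5 N), and it rises by itself within about 0.3 s when let go.
- tester_steel: fixed tester of the same make with the bright steel plate: leave alone. Round teal foot 110 mm across; origin at the centre of its underside, z up. Column up to 50 mm thick and 110 mm high; above it on a rod floats a steel plate, 90 mm across, 12 mm thick, underside at 140 mm, with a flat steel hub in its middle, 36 mm across, 12 mm high, top at 164 mm. Same spring and travel as the brass one.
- float_steel (a joint): how far the steel plate is pushed down, m (0 floating freely)
- tester_black: fixed tester of the same make with the black plate: leave alone. Round teal foot 110 mm across; origin at the centre of its underside, z up. Column up to 50 mm thick and 110 mm high; above it on a rod floats a black plate, 90 mm across, 12 mm thick, underside at 140 mm, with a flat black hub in its middle, 36 mm across, 12 mm high, top at 164 mm. Same spring and travel as the brass one.
- float_black (a joint): how far the black plate is pushed down, m (0 floating freely)
- readout: fixed grey readout, 110 mm (x) by 180 mm (y) by 45 mm high, origin at the centre of its underside, z up; dark display on the +x half of its top, then three round 28 mm push keys in 44 mm black collars (12 mm high), 55 mm apart along its y, 26 mm to -x of its middle: red at y = +55 mm, yellow at y = 0, green at y = -55 mm (box axes).
- key_green_top (a point): centre of the top face of the green key, 67 mm above the table. Its z axis points up.
- key_green (a joint): travel of the green key, m: 0 out, 0.006 fully pressed; fully down takes 4 N, springs back
- key_yellow (a joint): travel of the yellow key (leave alone), m, 0 out
- key_red (a joint): travel of the red key (leave alone), m, 0 out
- weight_big: loose steel weight, 60 mm across, 28 mm thick, with a 22 mm wide knob, 52 mm high in all; origin at the centre of its underside. Bystander: leave it where it is.
- weight_small: loose brass weight, 44 mm across, 20 mm thick, with a knob, 44 mm high in all; origin at the centre of its underside. Bystander: leave it where it is.
- gauge: loose round dial gauge lying face up, 72 mm across, 27 mm high, brass stem reaching 60 mm from its centre along its -x; origin at the centre of its underside. Bystander: leave it where it is.
- adapter: loose brass pipe adapter standing upright, 28 mm across, 34 mm high; origin at the centre of its underside. Bystander: leave it where it is.
- wrench: loose steel wrench, 160 mm long, lying flat along its x; origin at its underside. Bystander: leave it where it is.

How it is judged:
By the outcome, as a careful person would: the job done as asked, in the order asked, and still so for the second after the job is handed in, with the robot touching nothing.
It also fails if it takes over 48 s, if anything falls off the work surface, if the arm or the gripper's body presses on something with over 40 N, if the wrist force passes 120 N, or if a joint passes its speed limit or range.

## Robot

A 7-joint arm with a two-finger parallel gripper is mounted at the origin on the work surface. World frame = base frame: x ahead of the robot, y to its left, z up, the work surface at z = 0. Lengths are in mm, angles in degrees, forces in N, time in s.
With the tool pointing down it reaches from about 425 to 875 mm from the base axis. Payload 4.7 kg.
Tool frame: the origin (TCP) lies midway between the tips of the shut fingers; the grasp point (between the pads) lies bot.grip_depth behind it (bot.grip_depth is the distance from the TCP to the grasp point, in mm); z points along the fingers, y is the line along which they close (so a half turn about z gives the same grasp; the last joint's range is limited). The gripper opens to 85 mm and grips with 20 to 120 N. Pads are 22 mm wide; open, the fingers measure 114 mm over their backs; the gripper's body (76 mm by 85 mm) begins 54 mm behind the grasp point. The pads swing forward as they close: fully open they stand 13 mm farther back than shut.
Start: joints at [72.829, 18.392, -4.016, 83.108, 1.295, 78.541, -3.26], TCP at [200.619, -618.285, 231.349] pointing down, gripper open.
Joint ranges: [-163.93, 163.93], [-17.29, 119.83], [-79.2, 71.16], [3.27, 140.29], [-89.18, 269.18], [5.43, 117.66], [-154.24, 154.24]. Speed limits (degrees/s): [147.25, 147.25, 180, 180, 180, 180, 180].

## Interface

Orientations are given as [roll, pitch, yaw] about the fixed x, y, z axes, in that order (R = Rz(yaw) Ry(pitch) Rx(roll)).
In Python, from rig import bot gives the robot as it stands.
- The arm moves only by the shell command python3 -m pendant 'ROWS' [FORCE]. ROWS is JSON, a list of rows, each a list of 5 numbers: the opening, from 0 (shut) to 1 (fully open), then the shift along the tool's x, y, z in m, then the turn about the tool's z in rad. In form: [[grip, x, y, z, twist], ...]. A call has exactly 5 rows; each row is the pose to reach, as a shift and turn from the pose commanded when the call began, along the tool's axes at that moment; what a row does not reach only later rows make up. A row lasts 1/10 s, in which the tool goes at most 50 mm and 8.59 degrees, less where a joint would pass 70% of its speed; a pose out of reach is approached as far as the arm can. A call with a gripper value outside its range is refused whole. The fingers move at their own pace and stop on an object; FORCE is the grip in N (left out, the last holds). Time passes only in rows, so rows that repeat a pose let the fingers close, or fill a call up. It gives the time, the measured TCP pose, the force, the opening and the grip force at its end, in the units of the state.
- bot.state(): the state, without advancing time (a new reading comes with each control period).
- bot.capture(name): name is "scene" or "top" or "wrist"; returns the picture (400x640x3 uint8, red, green, blue); there is no depth.
- bot.camera_params(name): a dict with "vfov" (degrees; the focal length in pixels is half the picture's height over the tangent of half this angle, whatever the lens; pixels are square), "cx", "cy" (the principal point, pixels), "pose" (4x4, takes a point from camera to world coordinates). Camera axes: x right, y up, looking along -z (the intrinsics and any distortion apply to the point x, -y, -z); pixel columns grow to the right and rows downward; lengths in mm; the calibration is good to about 2 mm. A picture is of the moment at which its call begins: read the wrist's pose just before it. camera_params takes no time and is no camera call; for the wrist camera it gives the pose at the moment of the call.
- bot.sign_off(): hands the job in; it is judged then, once.
Trained networks look in the newest picture that a camera, given by its name, has taken for a name from the list of things; names that differ only in an ending like _2 or _b are one class to them, and where a whole thing is asked for, a point or a joint stands for the part that bears it (a point fixed in the world has none). Each returns a list of dicts, best first, with "confidence" (0 to 1); they miss things now and then, are a little off and sometimes report something else, mostly with a low value. They report only what shows in the picture. A call takes as long as a camera call.
- bot.look_for(camera, target): "bbox" ([centre column, centre row, width, height] as shares, 0 to 1, of the picture: columns of its width, rows of its height, round what is visible of it).
The state is a dict: "t": time; "q": joint angles; "joint_vel": joint speeds; "joint_efforts": joint torques, N m; "tool_pos": TCP position; "tool_rot": TCP orientation; "contact_force": force on the tool from outside, world axes, zero at the start; "wrist_torque": the same for the moment, N m; "width": finger opening in mm; "finger_force": force on a finger pad.
Only numpy, scipy, OpenCV 4.12 (cv2) and the standard library are available. Lean on these libraries where they do the work, as an engineer would, in place of code of your own. Each camera call takes 0.05 s, during which the arm holds its last target. There are 200 camera calls.

## Working session

There is one attempt and no reset: what is moved stays moved. The work goes in short steps, Python scripts to look and compute and a shell command to move; the robot and the scene stay as the last step left them, time stands still between calls to the robot, and variables do not carry over. Pictures are saved under pics/ and viewed, at most 10 in all, crops included, and the job is handed in when it is done.

```bash
mkdir -p pics
cat > h.py <<'E'
import numpy as np,cv2
from rig import bot
def ray(P,u,v):
    f=200/np.tan(np.radians(P['vfov'])/2);M=np.array(P['pose'])
    d=M[:3,:3]@np.array([(u-P['cx'])/f,-(v-P['cy'])/f,-1]);return M[:3,3],d
def at(P,u,v,z):
    o,d=ray(P,u,v);return (o+d*(z-o[2])/d[2]).round(1)
E
python3 - <<'E'
from h import *
s=bot.state();print(s['t'],s['tool_pos'],s['tool_rot'],s['width'],bot.grip_depth)
for n in('scene','top'):
    im=bot.capture(n);cv2.imwrite(f'pics/{n}0.png',im[:,:,::-1]);P=bot.camera_params(n);print({k:P[k] for k in P if k!='pose'},np.round(P['pose'],3).tolist())
    for t,z in(('tester_brass',150),('brass_hub',164),('key_green_top',67),('readout',45)):
        for r in bot.look_for(n,t)[:2]:
            b=np.array(r['bbox'])*[640,400,640,400];print(n,t,r['confidence'],b.round(),at(P,b[0],b[1],z))
E
```

```text
0.0 [ 200.42479897 -617.76612112  230.20857263] [-1.79889610e+02  6.10228574e-03  1.79811252e+01] 85.28805157949611 18.700000000000003
{'vfov': 50.447970029669904, 'cx': 327.44847363006676, 'cy': 198.1689217046384} [[-0.871, -0.349, 0.346, 987.037], [0.491, -0.597, 0.634, 763.711], [-0.014, 0.722, 0.692, 965.838], [0.0, 0.0, 0.0, 1.0]]
scene tester_brass 0.82 [302. 249.  46.  67.] [723.9 142.3 150. ]
scene tester_brass 0.74 [387. 262.  43.  66.] [563.6 279.2 150. ]
scene brass_hub 0.8 [300. 230.  35.  29.] [702.   94.5 164. ]
scene brass_hub 0.54 [376. 229.  12.   6.] [535.2 187.3 164. ]
scene key_green_top 0.62 [373. 201.   7.  -2.] [422.3  19.3  67. ]
scene readout 0.95 [367. 225.  39.  55.] [482.6  76.7  45. ]
{'vfov': 44.454224541162795, 'cx': 321.29180134489945, 'cy': 188.77965219578832} [[-0.023, 0.983, -0.183, 270.764], [-1.0, -0.023, 0.002, -3.67], [-0.002, 0.183, 0.983, 1716.338], [0.0, 0.0, 0.0, 1.0]]
top tester_brass 0.61 [299. 158.  31.  35.] [666.6  63.3 150. ]
top brass_hub 0.6 [295. 150.  25.  27.] [691.   76.3 164. ]
top key_green_top 0.54 [319. 234.   9.  11.] [423.   4.  67.]
top readout 0.63 [305. 222.  62.  51.] [466.8  52.4  45. ]
```

Run:
```python
import cv2
a=cv2.imread('pics/scene0.png');b=cv2.imread('pics/top0.png')
cv2.imwrite('pics/s1.png',cv2.resize(a[140:340,200:460],None,fx=3,fy=3,interpolation=2)[:600,:800])
cv2.imwrite('pics/t1.png',cv2.resize(b[90:290,190:450],None,fx=3,fy=3,interpolation=2))
```

```text
(no output)
```

View pics/s1.png

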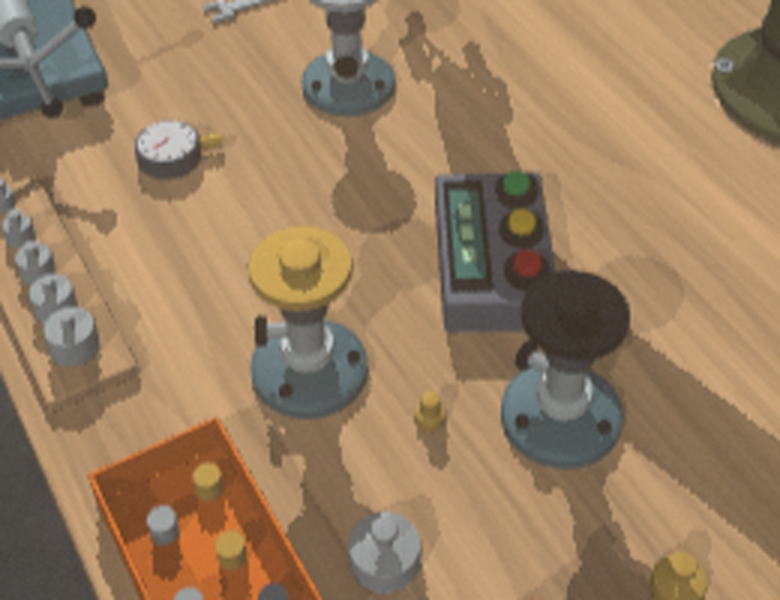

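View pics/t1.png

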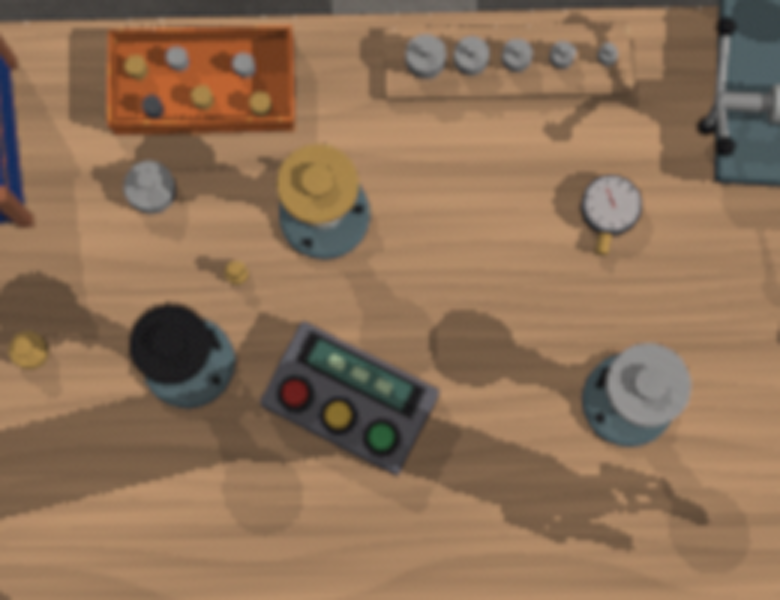

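The scene crop shows the brass hub at about (300,252) and the green key at (517,184). In the top crop they are at (319,180) and (381,436). The steel tester stands to the right (−y side), the black one beside the red key.

Run:
```python
from h import *
S=bot.camera_params('scene');T=bot.camera_params('top')
for n,s,t,z in(('hub',(300,252),(319,178),164),('green',(517,183),(381,436),67),('red',(527,263),(295,393),67),('yellow',(522,222),(338,415),67)):
    print(n,at(S,200+s[0]/3,140+s[1]/3,z),at(T,190+t[0]/3,90+t[1]/3,z))
print('steel',at(T,190+655/3,90+382/3,164),'black',at(T,190+170/3,90+343/3,164))
s=bot.state();print(s['t'],s['tool_pos'])
W=bot.camera_params('wrist');print(np.round(W['pose'],2).tolist(),W['vfov'])
```

```text
hub [694.   76.5 164. ] [693.7  71.8 164. ]
green [425.8  18.9  67. ] [419.3  11.   67. ]
red [478.3 114.5  67. ] [470.1 107.   67. ]
yellow [452.1  67.1  67. ] [444.1  58.9  67. ]
steel [ 461.3 -282.4  164. ] black [515.2 233.6 164. ]
0.5 [ 200.59878146 -618.26833595  231.31564091]
[[0.31, 0.92, 0.26, 266.21], [-0.95, 0.3, 0.08, -597.14], [-0.0, -0.27, 0.96, 373.4], [0.0, 0.0, 0.0, 1.0]] 70.12705149927633
```

```bash
python3 -m pendant '[[0,0,0,-0.04,0],[0,0.04,-0.03,-0.04,0],[0,0.08,-0.06,-0.04,0],[0,0.12,-0.09,-0.04,0],[0,0.16,-0.12,-0.04,0]]' 20
```

```text
t: 1.0
tool_pos: [316.7, -453.1, 271.6]
tool_rot: [180.0, -0.0, 18.0]
contact_force: [-0.0, -0.6, -0.1]
width: 12.3
finger_force: 0.0
```

```bash
python3 -m pendant '[[0,0.04,-0.03,0,0],[0,0.08,-0.06,0,0],[0,0.12,-0.09,0,0],[0,0.16,-0.12,0,0],[0,0.2,-0.15,0,0]]'
```

```text
t: 1.5
tool_pos: [460.5, -248.6, 271.8]
tool_rot: [179.9, -0.0, 18.0]
contact_force: [0.2, -0.6, 0.4]
width: -0.1
finger_force: 0.0
```

```bash
python3 -m pendant '[[0,0.04,-0.03,0,0],[0,0.08,-0.06,0,0],[0,0.12,-0.09,0,0],[0,0.16,-0.12,0,0],[0,0.2,-0.15,0,0]]'
```

```text
t: 2.0
tool_pos: [604.6, -44.5, 271.7]
tool_rot: [179.9, -0.0, 17.9]
contact_force: [0.4, -1.2, 0.9]
width: -0.1
finger_force: 0.0
```

```bash
python3 -m pendant '[[0,0.04,-0.028,0,0],[0,0.08,-0.056,0,0],[0,0.12,-0.084,0,0],[0,0.121,-0.085,0,0],[0,0.121,-0.085,0,0]]'
python3 - <<'E'
from h import *
s=bot.state();print(s['t'],s['tool_pos'],s['contact_force'])
P=bot.camera_params('wrist');im=bot.capture('wrist');cv2.imwrite('pics/w0.png',im[:,:,::-1])
for r in bot.look_for('wrist','brass_hub')[:2]:
    b=np.array(r['bbox'])*[640,400,640,400];print(r['confidence'],b.round(),at(P,b[0],b[1],164))
E
```

```text
t: 2.5
tool_pos: [692.4, 74.3, 270.2]
tool_rot: [-179.9, 0.1, 18.2]
contact_force: [-0.4, -0.9, -0.3]
width: 0.2
finger_force: 0.0
2.5 [692.42048119  74.3137285  270.22789145] [-0.42416619 -0.89760312 -0.27519274]
0.7 [317. 188.  96.  88.] [700.4  77.5 164. ]
```

View pics/w0.png

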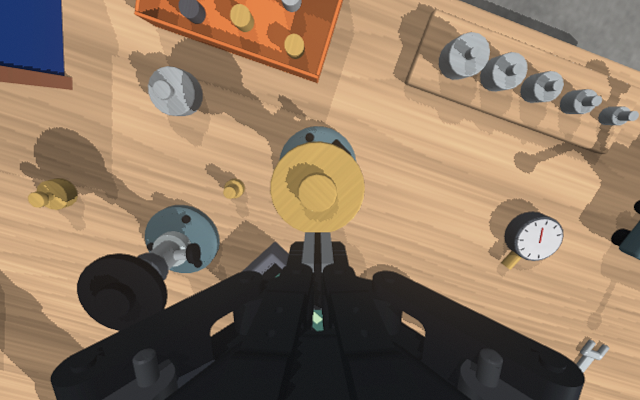

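The wrist view shows the brass hub centred at about (317,193), with the closed fingertips just short of it. That is a few mm ahead along tool x, so I correct by 5 mm and descend.

```bash
python3 -m pendant '[[0,0.005,0,0.04,0],[0,0.005,0,0.08,0],[0,0.005,0,0.095,0],[0,0.005,0,0.1,0],[0,0.005,0,0.1,0]]'
python3 - <<'E'
from h import *
P=bot.camera_params('wrist');s=bot.state();print(s['tool_pos'],s['contact_force'])
im=bot.capture('wrist');cv2.imwrite('pics/w1.png',im[100:300,200:440,::-1].repeat(2,0).repeat(2,1))
E
```

```text
t: 3.1
tool_pos: [697.5, 72.7, 172.3]
tool_rot: [180.0, -0.0, 17.9]
contact_force: [-0.1, -0.3, 0.2]
width: 0.1
finger_force: 0.0
[697.53899542  72.69566627 172.30515864] [-0.07896381 -0.28445923  0.17658757]
```

View pics/w1.png

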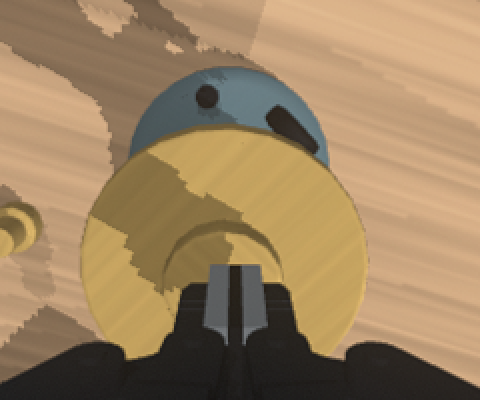

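Fingertips sit over the hub, about 3 mm right of its centre. I shift by that and press slowly.

```bash
python3 -m pendant '[[0,0,-0.003,0,0],[0,0,-0.003,0.004,0],[0,0,-0.003,0.008,0],[0,0,-0.003,0.011,0],[0,0,-0.003,0.011,0]]'
```

```text
t: 3.65
tool_pos: [696.5, 77.0, 160.1]
tool_rot: [-180.0, -0.0, 18.0]
contact_force: [0.0, 0.6, 2.5]
width: 0.1
finger_force: 1.0
```

```bash
python3 -m pendant '[[0,0,0,0.002,0],[0,0,0,0.004,0],[0,0,0,0.006,0],[0,0,0,0.006,0],[0,0,0,0.006,0]]'
```

```text
t: 4.15
tool_pos: [696.5, 76.9, 154.7]
tool_rot: [-180.0, -0.0, 18.0]
contact_force: [-0.5, 0.4, 4.0]
width: -0.2
finger_force: 2.4
```

```bash
python3 -m pendant '[[0,0,0,0,0],[0,0,0,0,0],[0,0,0,0,0],[0,0,0,0,0],[0,0,0,0,0]]'
```

```text
t: 4.65
tool_pos: [696.5, 76.9, 154.4]
tool_rot: [-180.0, -0.0, 18.0]
contact_force: [-0.1, 2.3, 4.7]
width: -0.3
finger_force: 2.4
```

About 9.5 mm of dip at 4.7 N. Release upward.

```bash
python3 -m pendant '[[0,0,0,-0.006,0],[0,0,0,-0.014,0],[0,0,0,-0.03,0],[0,0,0,-0.06,0],[0,0,0,-0.1,0]]'
python3 - <<'E'
from h import *
s=bot.state();print(s['tool_pos'],s['contact_force'])
P=bot.camera_params('wrist');im=bot.capture('wrist');cv2.imwrite('pics/w2.png',im[:,:,::-1])
for n in('wrist',):
  for t in('key_green_top','key_yellow','brass_hub'):
    for r in bot.look_for(n,t)[:2]:
      b=np.array(r['bbox'])*[640,400,640,400];print(t,r['confidence'],b.round(),at(P,b[0],b[1],67))
# direction to a standoff beside the green key
d=np.array([430,15])-s['tool_pos'][:2];a=np.radians(18);print('tool dx,dy',d@[np.cos(a),np.sin(a)],d@[np.sin(a),-np.cos(a)])
E
```

```text
t: 5.15
tool_pos: [695.0, 75.7, 253.8]
tool_rot: [-180.0, 0.3, 18.0]
contact_force: [-0.2, 0.2, -0.3]
width: -0.1
finger_force: 0.0
[695.01899339  75.66891275 253.79929776] [-0.23356563  0.15348499 -0.29565992]
brass_hub 0.64 [319. 191. 105.  93.] [680.4  68.5  67. ]
brass_hub 0.47 [231. 194.  22.  22.] [644.7 167.8  67. ]
tool dx,dy -270.7957656802452 -24.19580798141955
```

```bash
python3 -m pendant '[[0,-0.048,-0.004,0,0],[0,-0.096,-0.009,0,0],[0,-0.144,-0.013,0,0],[0,-0.19,-0.018,0,0],[0,-0.23,-0.022,0,0]]'
```

```text
t: 5.85
tool_pos: [467.6, 25.7, 252.8]
tool_rot: [-180.0, 0.2, 17.9]
contact_force: [-1.3, -0.3, 0.3]
width: 0.2
finger_force: 0.0
```

```bash
python3 -m pendant '[[0,-0.02,-0.001,0.03,0],[0,-0.04,-0.002,0.06,0],[0,-0.04,-0.002,0.08,0],[0,-0.04,-0.002,0.08,0],[0,-0.04,-0.002,0.08,0]]'
python3 - <<'E'
from h import *
s=bot.state();print(s['q'],s['tool_pos'],s['contact_force'])
P=bot.camera_params('wrist');im=bot.capture('wrist');cv2.imwrite('pics/w3.png',im[:,:,::-1])
for t in('key_green_top','key_yellow'):
    for r in bot.look_for('wrist',t)[:2]:
      b=np.array(r['bbox'])*[640,400,640,400];print(t,r['confidence'],b.round(),at(P,b[0],b[1],67))
E
```

```text
t: 6.35
tool_pos: [431.9, 16.1, 174.3]
tool_rot: [-180.0, 0.1, 18.0]
contact_force: [0.9, -0.2, 0.2]
width: 0.3
finger_force: 0.0
[ 32.62373588  -5.78037079 -35.79169432 115.42505285  -3.62585724
  69.36543768 -73.76952853] [431.88070729  16.10318299 174.30753914] [ 0.9351704  -0.22817291  0.20042427]
key_green_top 0.75 [319. 204.  28.  26.] [425.3  12.4  67. ]
key_green_top 0.46 [294. 128. 215. 207.] [483.1  53.7  67. ]
key_yellow 0.63 [277. 163.  33.  31.] [450.1  59.5  67. ]
```

View pics/w3.png

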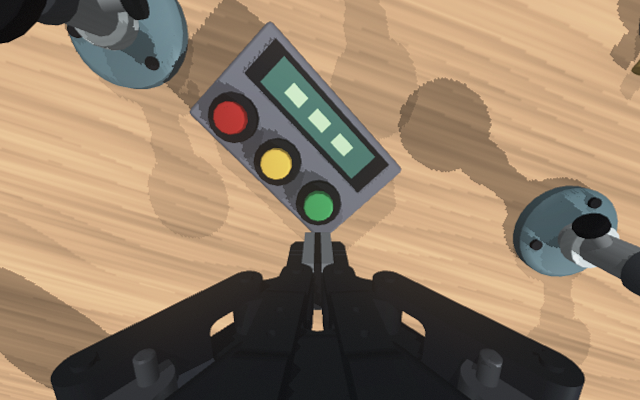

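Green key at pixel (319,206) → about (425,12), about 8 mm back along tool x from the TCP. Descend to just above it.

```bash
python3 -m pendant '[[0,-0.004,0.001,0.03,0],[0,-0.007,0.001,0.06,0],[0,-0.007,0.001,0.085,0],[0,-0.007,0.001,0.095,0],[0,-0.007,0.001,0.095,0]]'
python3 - <<'E'
from h import *
s=bot.state();print(s['q'].round(1) if hasattr(s['q'],'round') else s['q'],s['tool_pos'],s['contact_force'])
im=bot.capture('wrist');cv2.imwrite('pics/w4.png',im[100:300,200:440,::-1].repeat(2,0).repeat(2,1))
E
```

```text
t: 7.0
tool_pos: [425.4, 13.3, 78.8]
tool_rot: [-179.9, 0.1, 18.0]
contact_force: [0.7, -0.1, 0.3]
width: -0.0
finger_force: 0.0
[ 32.    0.6 -37.1 122.4   0.4  57.2 -77.3] [425.43219244  13.28324999  78.82749103] [ 0.69039551 -0.11277578  0.25882641]
```

View pics/w4.png

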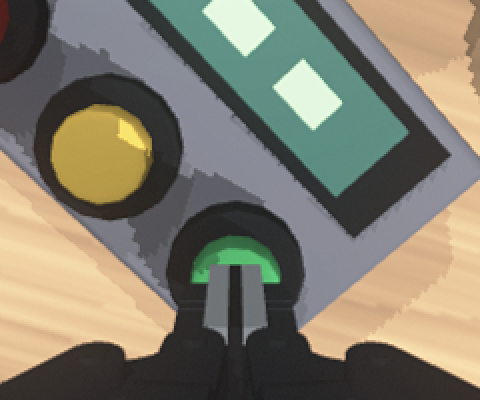

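Tips are centred over the green key. Press.

```bash
python3 -m pendant '[[0,0,0,0.006,0],[0,0,0,0.011,0],[0,0,0,0.014,0],[0,0,0,0.017,0],[0,0,0,0.017,0]]'
```

```text
t: 7.55
tool_pos: [426.3, 12.9, 62.5]
tool_rot: [180.0, -0.1, 18.0]
contact_force: [0.1, -0.2, 3.0]
width: -0.3
finger_force: 1.6
```

```bash
python3 -m pendant '[[0,0,0,0.001,0],[0,0,0,0.002,0],[0,0,0,0.003,0],[0,0,0,0.003,0],[0,0,0,0.003,0]]'
```

```text
t: 8.05
tool_pos: [426.4, 13.0, 60.8]
tool_rot: [179.9, -0.0, 18.0]
contact_force: [-5.5, -0.1, 14.9]
width: 0.2
finger_force: 7.7
```

14.9 N at z = 61: the key is on its stop. Withdraw.

```bash
python3 -m pendant '[[0,0,0,-0.01,0],[0,0,0,-0.03,0],[0,0,0,-0.07,0],[0,0,0,-0.11,0],[0,0,0,-0.15,0]]'; python3 -m pendant '[[0,0,0,-0.02,0],[0,0,0,-0.04,0],[0,0,0,-0.04,0],[0,0,0,-0.04,0],[0,0,0,-0.04,0]]'
python3 - <<'E'
from h import *
im=bot.capture('scene');cv2.imwrite('pics/s2.png',cv2.resize(im[140:340,200:460,::-1],None,fx=3,fy=3,interpolation=2))
E
```

```text
t: 8.55
tool_pos: [424.8, 13.3, 210.5]
tool_rot: [-180.0, 0.1, 18.0]
contact_force: [1.0, -0.3, -0.3]
width: -0.3
finger_force: 0.0
t: 9.05
tool_pos: [424.8, 13.0, 247.9]
tool_rot: [-179.9, 0.1, 18.0]
contact_force: [-0.2, 0.1, -1.0]
width: -0.1
finger_force: 0.0
```

View pics/s2.png

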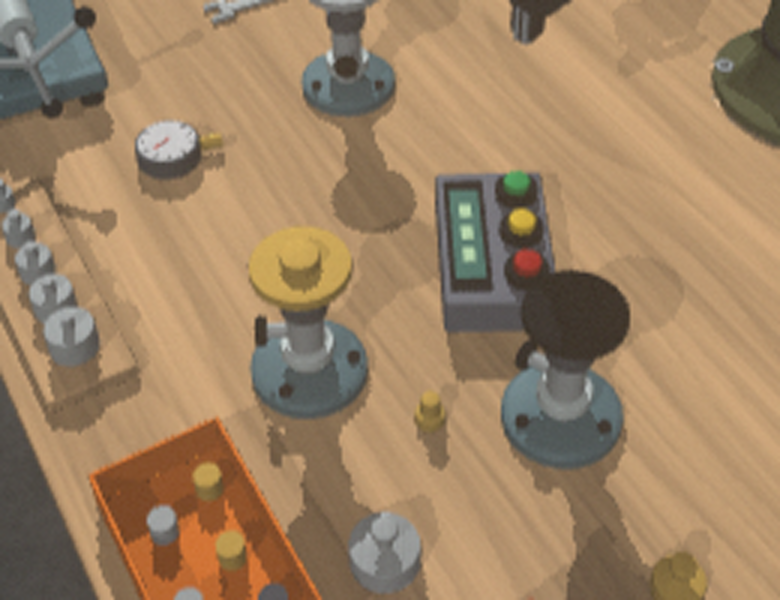

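The brass plate is back at (300,265), all the keys are out, nothing visible has moved, and the gripper is clear.

```bash
python3 -c "
from rig import bot
print(bot.sign_off())"
```

```text
the job is handed in; nothing more can be done
None
```

The brass plate was dipped about 9.5 mm (4.7 N) and floated back up; the green key was then pressed to its stop, the arm withdrew clear, and the job is handed in at about 9 s.

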